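# Park the microscope objectives in order of size

## Task

Put the four loose microscope objectives away on the black parking strip in order of size: the biggest centred on the white mark next to the orange end block, the next biggest on the next mark, and so on down to the smallest on the mark farthest from the orange block. They are delicate optics: keep them upright all the time, set each down gently rather than dropping it, and leave all four standing free on their marks.

Things in the scene. Friction and masses are not known exactly. Their poses are not given: they have to be found in the camera images.
- white_mid (a point): Loose microscope objective standing upright on its flat foot: a plain aluminium barrel 28 mm in diameter, 48 mm tall overall, the cylinder reaching up to 35 mm, then a white cone ring and a narrow steel nose with a black lens spot. Point on its axis half-way up (24 mm above the foot); z up the axis. Round, so its yaw is of no importance. 60 to 400 g.
- yellow_mid (a point): Loose microscope objective standing upright on its flat foot: a plain aluminium barrel 34 mm in diameter, 58 mm tall overall, the cylinder reaching up to 42 mm, then a yellow cone ring and a narrow steel nose with a black lens spot. Point on its axis half-way up (29 mm above the foot); z up the axis. Round, so its yaw is of no importance. 60 to 400 g.
- green_mid (a point): Loose microscope objective standing upright on its flat foot: a plain aluminium barrel 40 mm in diameter, 68 mm tall overall, the cylinder reaching up to 49 mm, then a green cone ring and a narrow steel nose with a black lens spot. Point on its axis half-way up (34 mm above the foot); z up the axis. Round, so its yaw is of no importance. 60 to 400 g.
- blue_mid (a point): Loose microscope objective standing upright on its flat foot: a plain aluminium barrel 46 mm in diameter, 78 mm tall overall, the cylinder reaching up to 56 mm, then a blue cone ring and a narrow steel nose with a black lens spot. Point on its axis half-way up (39 mm above the foot); z up the axis. Round, so its yaw is of no importance. 60 to 400 g.
- mark_a: One of four identical marks in a straight row, 85 mm apart, in the order mark_a, mark_b, mark_c, mark_d, on a fixed black rubber strip (95 mm x 430 mm, 4 mm thick, lying on the bench). A flat white disc 36 mm in diameter with a black centre dot. Origin at its centre on the strip's upper face (4 mm above the bench); its y axis runs along the row, z up.
- mark_b: Mark like mark_a, number 2 in the row. A flat white disc 36 mm in diameter with a black centre dot. Origin at its centre on the strip's upper face (4 mm above the bench); its y axis runs along the row, z up.
- mark_c: Mark like mark_a, number 3 in the row. A flat white disc 36 mm in diameter with a black centre dot. Origin at its centre on the strip's upper face (4 mm above the bench); its y axis runs along the row, z up.
- mark_d: Mark like mark_a, number 4 in the row. A flat white disc 36 mm in diameter with a black centre dot. Origin at its centre on the strip's upper face (4 mm above the bench); its y axis runs along the row, z up.
- orange_end: Orange block (80 mm across the strip, 22 mm along it, 14 mm high), fixed on one end of the strip, 72.5 mm beyond the nearest mark; a grey block of the same shape is on the other end. Which end is orange varies. Origin at the centre of its underside, on the strip.

How it is judged:
By the outcome, as a careful person would: the job done as asked, in the order asked, and still so for the second after the job is handed in, with the robot touching nothing.
It also fails if it takes over 104 s, if anything falls off the work surface, if the arm or the gripper's body presses on something with over 40 N, if the wrist force passes 120 N, or if a joint passes its speed limit or range.

## Robot

A 6-joint arm with a two-finger parallel gripper is mounted at the origin on the work surface. World frame = base frame: x ahead of the robot, y to its left, z up, the work surface at z = 0. Lengths are in m, angles in rad, forces in N, time in s.
With the tool pointing down it reaches from about 0.275 to 0.75 m from the base axis. Payload 10.2 kg.
Tool frame: the origin (TCP) lies on the centre line of the jaws, within the pads' length; the fingertips stand 14 mm ahead of it and the grasp point (between the pads) lies 5 mm behind it (manip.tcp_to_tips is the distance from the TCP to the fingertips, in m); z points along the fingers, y is the line along which they close (so a half turn about z gives the same grasp; the last joint's range is limited). The gripper opens to 85 mm and grips with 20 to 120 N. Pads are 22 mm wide; open, the fingers measure 114 mm over their backs; the gripper's body (76 mm by 85 mm) begins 54 mm behind the grasp point. The pads swing forward as they close: fully open they stand 13 mm farther back than shut.
Start: joints at [1.009, 0.313, 1.498, -0, 1.331, -0.223], TCP at [0.174, 0.495, 0.245] pointing down, gripper open.
Joint ranges: [-2.94, 2.94], [-0.97, 2.17], [0.19, 2.56], [-1.23, 4.37], [0.02, 3.11], [-2.88, 2.88]. Speed limits (rad/s): [2.39, 2.39, 3.01, 3.14, 3.14, 3.14].

## Interface

Orientations are given as a rotation vector (axis times angle).
In Python, from plant import manip gives the robot as it stands. The module is installed in compiled form; this text tells all that it offers.
- The arm moves only by the tool apply_moves, never from a script. Its argument "series" is a list of rows, each an object with "fingers": the opening, from 0 (shut) to 1 (fully open); "linear": the shift along the tool's x, y, z scaled (see below), a list of three; "angular": the turn, a rotation vector about the tool's x, y, z scaled (see below), a list of three. In form: [{"fingers": fingers, "linear": [dx, dy, dz], "angular": [wx, wy, wz]}, ...]. A call has 1 to 5 rows; each row is the pose to reach, as a shift and turn from the pose commanded when the call began, along the tool's axes at that moment, turning the shorter way round; what a row does not reach only later rows make up. The controller multiplies each number of a shift by 200 mm and each number of a turn by pi rad. A row lasts 1/10 s, in which the tool goes at most 50 mm and 8.59 degrees, less where a joint would pass 70% of its speed; a pose out of reach is approached as far as the arm can. A call with a number of a shift or a turn outside -1 to 1 is refused whole. A call with a gripper value outside its range is refused whole. The fingers move at their own pace and stop on an object; the grip force is fixed at half the most. Time passes only in rows, so rows that repeat a pose let the fingers close. It gives the time, the measured TCP pose, the force, the opening and the grip force at its end, in the units of the state.
- manip.sense(): the state, without advancing time (a new reading comes with each control period).
- manip.get_image(name): name is "side" or "top" or "wrist"; returns a dict with "pixels" (400x640x3 uint8, red, green, blue), "depth" (400x640 float32, m along the optical axis (not along the pixel's ray), 0 where there is no reading), "fx", "fy", "cx", "cy" (pixels), "world_from_camera" (4x4, takes a point from camera to world coordinates). Camera axes: x right, y down, z forward; pixel columns grow to the right and rows downward; lengths in m; the calibration is good to about 2 mm. A picture is of the moment at which its call begins.
- manip.finish_job(): hands the job in; it is judged then, once.
The state is a dict: "time": time; "joint_positions": joint angles; "qd": joint speeds; "joint_efforts": joint torques, N m; "eef_pos": TCP position; "orientation": TCP orientation; "force": force on the tool from outside, world axes, zero at the start; "ft_torque": the same for the moment, N m; "grip_width": opening from 0.0 (shut) to 1.0 (fully open); "grip_force": force on a finger pad.
Only numpy, scipy, OpenCV 4.12 (cv2) and the standard library are available. Lean on these libraries where they do the work, as an engineer would, in place of code of your own. Each camera call takes 0.05 s, during which the arm holds its last target. There are 200 camera calls.

## Working session

There is one attempt and no reset: what is moved stays moved. The work goes in short steps, Python scripts to look and compute and a tool call to move; the robot and the scene stay as the last step left them, time stands still between calls to the robot, and variables do not carry over. Pictures are saved under pics/ and viewed, at most 14 in all, crops included, and the job is handed in when it is done.

Besides the shell and the picture viewer there is one more tool, called after "Call:" by a JSON object that holds its "method" and its "body", one argument or row to a line. apply_moves: Moves the arm, as the interface text tells. Shifts and turns lie within -1 to 1; 1 stands for 200 mm of shift or pi rad of turn. Its arguments: {"type":"object","properties":{"series":{"type":"array","items":{"type":"object","properties":{"fingers":{"type":"number"},"linear":{"type":"array","items":{"type":"number","minimum":-1,"maximum":1}},"angular":{"type":"array","items":{"type":"number","minimum":-1,"maximum":1}}}}}},"required":["series"]}

```bash
mkdir -p pics
python3 - <<'E'
from plant import manip
import cv2,numpy as np
s=manip.sense();print({k:np.round(v,3) for k,v in s.items()})
for n in("top","side"):
    d=manip.get_image(n);cv2.imwrite(f"pics/{n}0.png",d["pixels"][...,::-1]);np.savez(f"{n}0.npz",**d)
    print(n,d["fx"],d["cx"],np.round(d["world_from_camera"],3))
E
```

```text
{'time': np.float64(0.0), 'joint_positions': array([ 1.009,  0.313,  1.498, -0.   ,  1.331, -0.223]), 'qd': array([ 0.003, -0.   , -0.001,  0.   ,  0.   , -0.   ]), 'joint_efforts': array([-1.0000e-03, -4.1227e+01, -2.5974e+01, -0.0000e+00,  4.0000e-03,
       -0.0000e+00]), 'eef_pos': array([0.174, 0.495, 0.245]), 'orientation': array([-5.300e-01, -3.096e+00,  2.000e-03]), 'force': array([ 0.216,  0.063, -1.244]), 'ft_torque': array([ 0.01 , -0.051,  0.021]), 'grip_force': np.float64(0.0), 'grip_width': np.float64(1.003)}
top 496.58010406554854 318.56700454466227 [[-0.003 -0.985  0.171  0.392]
 [-1.     0.005  0.012 -0.003]
 [-0.013 -0.171 -0.985  1.021]
 [ 0.     0.     0.     1.   ]]
side 442.4472001340595 316.92877630884146 [[ 0.753 -0.37   0.544  0.051]
 [-0.657 -0.402  0.637 -0.582]
 [-0.017 -0.838 -0.546  0.556]
 [ 0.     0.     0.     1.   ]]
```

View pics/top0.png

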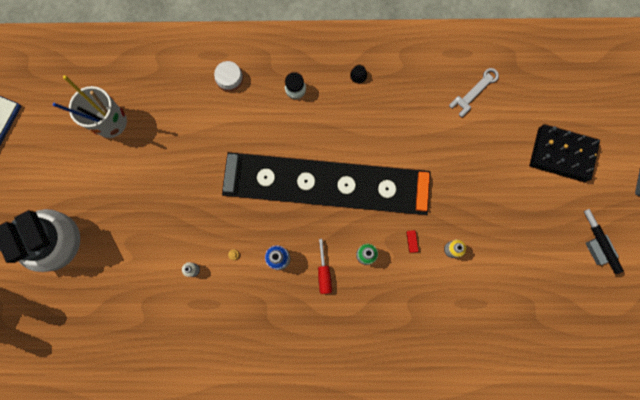

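View pics/side0.png

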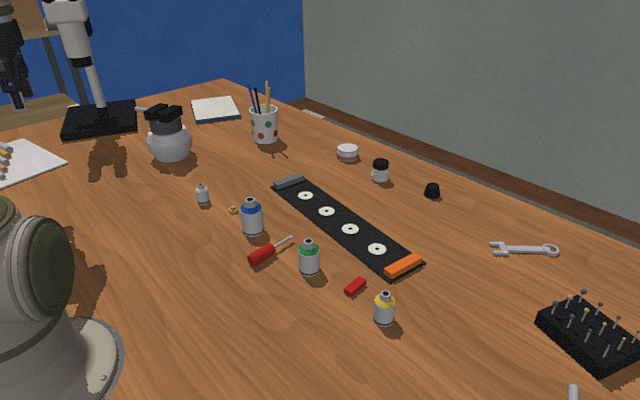

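Top view: objectives at white (190,269), blue (277,257), green (367,254), yellow (456,248). Marks run from (265,177) to (387,189), with the orange block at the right end (423,191). Side view agrees, and all four are upright.

```bash
cat > h.py <<'E'
import numpy as np,cv2
def ray(d,u,v,z):
    T=d["world_from_camera"];r=T[:3,:3]@np.array([(u-d["cx"])/d["fx"],(v-d["cy"])/d["fy"],1]);o=T[:3,3]
    return (o+r*(z-o[2])/r[2])[:2]
def pts(d):
    v,u=np.mgrid[:400,:640];z=d["depth"];T=d["world_from_camera"]
    P=np.stack([(u-d["cx"])/d["fx"]*z,(v-d["cy"])/d["fy"]*z,z],-1)@T[:3,:3].T+T[:3,3]
    P[z==0]=np.nan
    return P
H=dict(white=.048,yellow=.058,green=.068,blue=.078)
def marks(d):
    g=d["pixels"].min(2);P=pts(d);out=[]
    m=((g>150)&(np.abs(P[...,2]-.004)<.02)).astype(np.uint8)
    for c in cv2.findContours(m,cv2.RETR_EXTERNAL,cv2.CHAIN_APPROX_NONE)[0]:
        if len(c)<12: continue
        (u,v),ax,_=cv2.fitEllipse(c)
        p=ray(d,u,v,.004); D=np.array(ax)/d["fx"]*np.nanmean(d["depth"][int(v),int(u)])
        if D[0]>.025 and D[1]<.045: out.append((p[0],p[1],D[1]))
    return np.array(out)
E
python3 - <<'E'
from h import *
d=dict(np.load("top0.npz"));P=pts(d)
print(np.round(marks(d),4)); print("orange",ray(d,423,191,.018))
for n,(u,v) in dict(white=(190,269),blue=(277,257),green=(367,254),yellow=(456,248)).items():
    h=H[n];g=ray(d,u,v,h)
    m=(np.hypot(*(P[...,:2]-g).transpose(2,0,1))<.03)&(P[...,2]>h*.78)
    q=P[m]; vv,uu=np.nonzero(m)
    top=q[q[:,2]>h-.004]
    print(n,np.round(g,4),np.round(q[:,:2].mean(0),4),np.round((q[:,:2].max(0)+q[:,:2].min(0))/2,4),top[:,:2].mean(0).round(4),len(q),q[:,2].max().round(4))
E
```

```text
[[ 0.5887 -0.1324  0.034 ]
 [ 0.5973 -0.0477  0.0341]
 [ 0.606   0.0367  0.033 ]
 [ 0.6148  0.1213  0.034 ]]
orange [ 0.58003137 -0.20480477]
white [0.4223 0.2598] [0.4231 0.2655] [0.4236 0.2673] [0.4232 0.266 ] 98 0.0525
blue [0.4433 0.0876] [0.4448 0.0904] [0.4453 0.0911] [0.4453 0.0913] 312 0.0825
green [ 0.4489 -0.0834] [ 0.4513 -0.0852] [ 0.4517 -0.0856] [ 0.4518 -0.0854] 232 0.0712
yellow [ 0.4604 -0.2559] [ 0.4625 -0.2608] [ 0.4623 -0.2619] [ 0.4624 -0.2613] 167 0.0627
```

Call:
{"method": "apply_moves", "body": {
  "series": [
    {"fingers": 1, "linear": [-0.77, -0.34, 0], "angular": [0, 0, 0.2]},
    {"fingers": 1, "linear": [-0.77, -0.34, 0], "angular": [0, 0, 0.2]},
    {"fingers": 1, "linear": [-0.77, -0.34, 0], "angular": [0, 0, 0.2]},
    {"fingers": 1, "linear": [-0.77, -0.34, 0], "angular": [0, 0, 0.2]},
    {"fingers": 1, "linear": [-0.77, -0.34, 0], "angular": [0, 0, 0.2]}
  ]
}}

```text
time: 0.6
eef_pos: [0.2986, 0.3784, 0.2451]
orientation: [1.47, 2.776, -0.001]
force: [0.2, 0.1, 0.8]
grip_width: 1.003
grip_force: 0.0
```

```bash
cat > go.py <<'E'
import sys,numpy as np
from plant import manip
from scipy.spatial.transform import Rotation as R
# python3 go.py x y z : move numbers to target with y_tool=+x, tool down
s=manip.sense();p=s["eef_pos"];r=R.from_rotvec(s["orientation"])
T=R.from_matrix(np.array([[0,1,0],[1,0,0],[0,0,-1.]]))
print("t",round(float(s["time"]),2),"p",np.round(p,4),"F",np.round(s["force"],1),"grip",round(float(s["grip_width"]),3),round(float(s["grip_force"]),1))
if len(sys.argv)>1: print("lin",np.round(r.inv().apply(np.array(sys.argv[1:4],float)-p)/.2,3))
print("ang",np.round((r.inv()*T).as_rotvec()/np.pi,4))
E
python3 go.py .35 .1 .26
```

```text
t 0.6 p [0.2986 0.3784 0.2451] F [0.2 0.1 0.8] grip 1.003 0.0
lin [-1.296 -0.57  -0.074]
ang [-1.0e-04  1.0e-04  1.9e-01]
```

Call:
{"method": "apply_moves", "body": {
  "series": [
    {"fingers": 1, "linear": [-0.83, 0.18, 0], "angular": [0, 0, 0.19]},
    {"fingers": 1, "linear": [-0.83, 0.18, 0], "angular": [0, 0, 0.19]},
    {"fingers": 1, "linear": [-0.83, 0.18, 0], "angular": [0, 0, 0.19]},
    {"fingers": 1, "linear": [-0.83, 0.18, 0], "angular": [0, 0, 0.19]},
    {"fingers": 1, "linear": [-0.83, 0.18, 0], "angular": [0, 0, 0.19]}
  ]
}}

```text
time: 1.1
eef_pos: [0.4219, 0.2629, 0.2449]
orientation: [-2.217, -2.226, 0.001]
force: [-0.3, 1.0, 0.3]
grip_width: 1.001
grip_force: 0.0
```

```bash
python3 go.py .423 .262 .2
python3 - <<'E'
from plant import manip
from h import *
d=manip.get_image("wrist");cv2.imwrite("pics/w0.png",d["pixels"][...,::-1]);np.savez("w0.npz",**d)
print(d["fx"],np.round(d["world_from_camera"],3),np.round(marks(d),4))
E
```

```text
t 1.1 p [0.4219 0.2629 0.2449] F [-0.3  1.   0.3] grip 1.001 0.0
lin [-0.004  0.005  0.224]
ang [-0.0002  0.0001  0.0013]
302.89107495097505 [[ 1.     0.005  0.001  0.421]
 [ 0.005 -0.962 -0.272  0.332]
 [-0.     0.272 -0.962  0.375]
 [ 0.     0.     0.     1.   ]] []
```

View pics/w0.png

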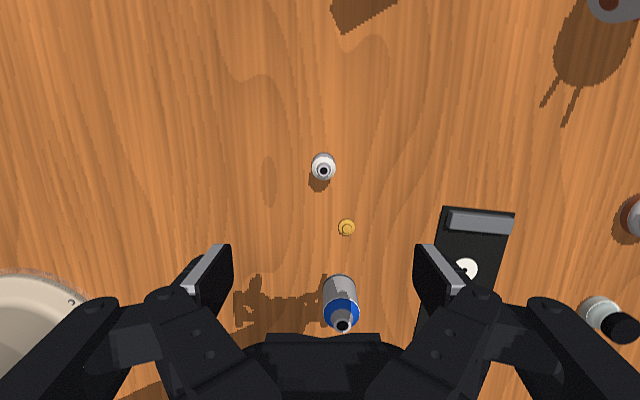

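Wrist view from above white: white lens spot at (323,170), blue lens at (342,325), and a mark at (467,268) partly hidden by a finger.

Run:
```python
from h import *
d=dict(np.load("w0.npz"));t=dict(np.load("top0.npz"))
print(ray(d,323,170,.048),ray(d,342,325,.078),ray(d,467,269,.004))
# lens spots in top image: darkest blob close to depth estimate
for D,L in ((t,dict(white=(190,269),blue=(277,257),green=(367,254),yellow=(456,248))),(d,dict(white=(323,170),blue=(342,325)))):
  for n,(u,v) in L.items():
    k=6 if D is t else 8
    g=D["pixels"][v-k:v+k+1,u-k:u+k+1].max(2).astype(float);w=np.clip(70-g,0,None)
    yy,xx=np.mgrid[-k:k+1,-k:k+1];w[np.hypot(yy,xx)>k]=0
    uu,vv=u+(w*xx).sum()/w.sum(),v+(w*yy).sum()/w.sum();print(n,round(uu,1),round(vv,1),np.round(ray(D,uu,vv,H[n]),4))
```

```text
[0.42179953 0.26844821] [0.44466609 0.09221619] [0.61918454 0.12358464]
white 186.5 268.7 [0.4229 0.2668]
blue 275.2 256.3 [0.4447 0.0909]
green 368.3 252.6 [ 0.4515 -0.0859]
yellow 459.3 247.2 [ 0.462  -0.2623]
white 323.2 170.3 [0.422  0.2681]
blue 341.9 325.2 [0.4445 0.0919]
```

Call:
{"method": "apply_moves", "body": {
  "series": [
    {"fingers": 0.8, "linear": [0.02, 0, 0.2], "angular": [0, 0, 0]},
    {"fingers": 0.8, "linear": [0.02, 0, 0.45], "angular": [0, 0, 0]},
    {"fingers": 0.8, "linear": [0.02, 0, 0.65], "angular": [0, 0, 0]},
    {"fingers": 0.8, "linear": [0.02, 0, 0.8], "angular": [0, 0, 0]},
    {"fingers": 0.8, "linear": [0.02, 0, 0.9], "angular": [0, 0, 0]}
  ]
}}

```text
time: 1.65
eef_pos: [0.4186, 0.269, 0.0632]
orientation: [-2.205, -2.236, 0.004]
force: [-0.1, 0.4, 1.1]
grip_width: 0.804
grip_force: 0.0
```

```bash
python3 go.py .4225 .267 .021
python3 - <<'E'
from plant import manip
from h import *
d=manip.get_image("wrist");cv2.imwrite("pics/w1.png",d["pixels"][...,::-1])
E
```

```text
t 1.65 p [0.4186 0.269  0.0632] F [-0.1  0.4  1.1] grip 0.804 0.0
lin [-0.01   0.02   0.211]
ang [-0.0009  0.0002  0.0044]
```

View pics/w1.png

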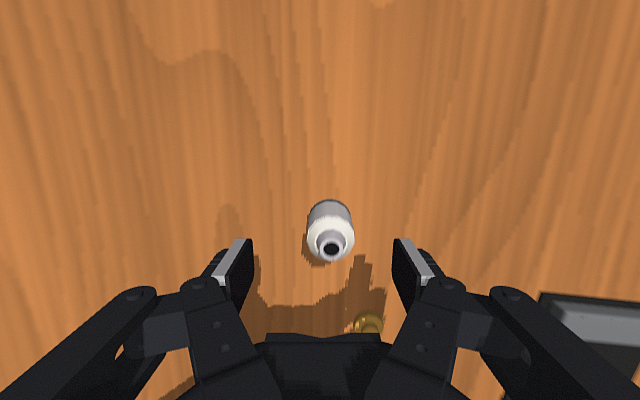

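Lens at (331,248), pads at columns 235–410: the objective is about 3 mm right of the jaw centre, which is fine for going on down.

Call:
{"method": "apply_moves", "body": {
  "series": [
    {"fingers": 0.8, "linear": [0, 0.01, 0.1], "angular": [0, 0, 0]},
    {"fingers": 0.8, "linear": [0, 0.01, 0.17], "angular": [0, 0, 0]},
    {"fingers": 0.8, "linear": [0, 0.01, 0.21], "angular": [0, 0, 0]},
    {"fingers": 0.8, "linear": [0, 0.01, 0.21], "angular": [0, 0, 0]},
    {"fingers": 0.8, "linear": [0, 0.01, 0.21], "angular": [0, 0, 0]}
  ]
}}

```text
time: 2.2
eef_pos: [0.423, 0.2683, 0.0241]
orientation: [2.212, 2.231, 0.001]
force: [-0.8, -1.1, 0.7]
grip_width: 0.802
grip_force: 0.0
```

```bash
python3 go.py .4225 .267 .021
```

```text
t 2.2 p [0.423  0.2683 0.0241] F [-0.8 -1.1  0.7] grip 0.802 0.0
lin [-0.006 -0.003  0.015]
ang [ 0.0003 -0.0001  0.0028]
```

Call:
{"method": "apply_moves", "body": {
  "series": [
    {"fingers": 0.4, "linear": [0, 0, 0.01], "angular": [0, 0, 0]},
    {"fingers": 0.3, "linear": [0, 0, 0.01], "angular": [0, 0, 0]},
    {"fingers": 0.2, "linear": [0, 0, 0.01], "angular": [0, 0, 0]},
    {"fingers": 0.1, "linear": [0, 0, 0.01], "angular": [0, 0, 0]},
    {"fingers": 0.1, "linear": [0, 0, 0.01], "angular": [0, 0, 0]}
  ]
}}

```text
time: 2.7
eef_pos: [0.4232, 0.2677, 0.0219]
orientation: [2.214, 2.229, 0.001]
force: [-1.3, -0.9, 5.7]
grip_width: 0.308
grip_force: 58.9
```

```bash
python3 go.py .615 .1213 .13
```

```text
t 2.7 p [0.4232 0.2677 0.0219] F [-1.3 -0.9  5.7] grip 0.308 58.9
lin [-0.738  0.954 -0.54 ]
ang [ 0.0002 -0.0001  0.0022]
```

Call:
{"method": "apply_moves", "body": {
  "series": [
    {"fingers": 0.1, "linear": [0, 0, -0.05], "angular": [0, 0, 0]},
    {"fingers": 0.1, "linear": [0, 0, -0.15], "angular": [0, 0, 0]},
    {"fingers": 0.1, "linear": [0, 0.05, -0.25], "angular": [0, 0, 0]},
    {"fingers": 0.1, "linear": [-0.1, 0.15, -0.33], "angular": [0, 0, 0]},
    {"fingers": 0.1, "linear": [-0.22, 0.3, -0.35], "angular": [0, 0, 0]}
  ]
}}

```text
time: 3.2
eef_pos: [0.484, 0.2243, 0.0939]
orientation: [2.21, 2.23, 0.004]
force: [-0.1, 1.2, -0.7]
grip_width: 0.309
grip_force: 59.1
```

Call:
{"method": "apply_moves", "body": {
  "series": [
    {"fingers": 0.1, "linear": [-0.12, 0.16, 0], "angular": [0, 0, 0]},
    {"fingers": 0.1, "linear": [-0.25, 0.32, 0], "angular": [0, 0, 0]},
    {"fingers": 0.1, "linear": [-0.38, 0.48, 0], "angular": [0, 0, 0]},
    {"fingers": 0.1, "linear": [-0.46, 0.59, 0], "angular": [0, 0, 0]},
    {"fingers": 0.1, "linear": [-0.51, 0.65, 0], "angular": [0, 0, 0]}
  ]
}}

```text
time: 3.7
eef_pos: [0.6155, 0.1211, 0.0918]
orientation: [2.215, 2.227, 0.001]
force: [-0.3, 0.7, -0.6]
grip_width: 0.308
grip_force: 59.1
```

Call:
{"method": "apply_moves", "body": {
  "series": [
    {"fingers": 0.1, "linear": [0, 0, 0], "angular": [0, 0, 0]},
    {"fingers": 0.1, "linear": [0, 0, 0], "angular": [0, 0, 0]}
  ]
}}

```text
time: 3.9
eef_pos: [0.6134, 0.1232, 0.0914]
orientation: [-2.214, -2.229, 0.001]
force: [-1.1, 0.5, -0.2]
grip_width: 0.306
grip_force: 59.1
```

```bash
python3 go.py .615 .1213 .026
python3 - <<'E'
from plant import manip
from h import *
d=manip.get_image("wrist");cv2.imwrite("pics/w2.png",d["pixels"][...,::-1]);np.savez("w2.npz",**d);print(np.round(marks(d),4))
E
```

```text
t 3.9 p [0.6134 0.1232 0.0914] F [-1.1  0.5 -0.2] grip 0.306 59.1
lin [-0.01   0.008  0.327]
ang [-0.0002 -0.      0.0021]
[[0.8167 0.0621 0.0361]
 [0.6143 0.1242 0.0367]]
```

View pics/w2.png

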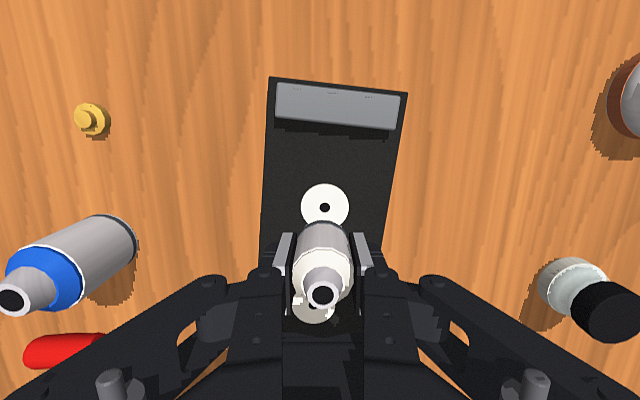

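Held white upright, lens at (321,290); mark_d centre at (325,206).

Run:
```python
from h import *
d=dict(np.load("w2.npz"));print(ray(d,321.5,291,.1175), ray(d,324.5,206.5,.004))
```

```text
[0.61239688 0.12431091] [0.61427845 0.12229727]
```

Call:
{"method": "apply_moves", "body": {
  "series": [
    {"fingers": 0.1, "linear": [-0.01, 0.008, 0.08], "angular": [0, 0, 0]},
    {"fingers": 0.1, "linear": [-0.01, 0.008, 0.18], "angular": [0, 0, 0]},
    {"fingers": 0.1, "linear": [-0.01, 0.008, 0.26], "angular": [0, 0, 0]},
    {"fingers": 0.1, "linear": [-0.01, 0.008, 0.3], "angular": [0, 0, 0]},
    {"fingers": 0.1, "linear": [-0.01, 0.008, 0.31], "angular": [0, 0, 0]}
  ]
}}

```text
time: 4.45
eef_pos: [0.615, 0.1211, 0.028]
orientation: [-2.213, -2.228, 0.002]
force: [-0.2, -0.2, -0.4]
grip_width: 0.306
grip_force: 59.1
```

Call:
{"method": "apply_moves", "body": {
  "series": [
    {"fingers": 0.1, "linear": [0, 0, 0.006], "angular": [0, 0, 0]},
    {"fingers": 0.1, "linear": [0, 0, 0.012], "angular": [0, 0, 0]},
    {"fingers": 0.1, "linear": [0, 0, 0.012], "angular": [0, 0, 0]}
  ]
}}

```text
time: 4.75
eef_pos: [0.6158, 0.121, 0.0274]
orientation: [2.213, 2.229, 0.001]
force: [-1.0, -1.3, -0.0]
grip_width: 0.311
grip_force: 59.1
```

```bash
python3 go.py .6145 .122 .026
```

```text
t 4.75 p [0.6158 0.121  0.0274] F [-1.  -1.3 -0. ] grip 0.311 59.1
lin [ 0.005 -0.007  0.007]
ang [ 0.0003 -0.      0.0022]
```

Call:
{"method": "apply_moves", "body": {
  "series": [
    {"fingers": 0.1, "linear": [0.003, -0.003, 0.004], "angular": [0, 0, 0]},
    {"fingers": 0.1, "linear": [0.003, -0.003, 0.008], "angular": [0, 0, 0]},
    {"fingers": 0.1, "linear": [0.003, -0.003, 0.008], "angular": [0, 0, 0]}
  ]
}}

```text
time: 5.05
eef_pos: [0.6151, 0.1216, 0.0259]
orientation: [2.214, 2.229, 0.001]
force: [-1.8, 0.7, 5.0]
grip_width: 0.311
grip_force: 59.6
```

Contact. Release slowly, then rise.

Call:
{"method": "apply_moves", "body": {
  "series": [
    {"fingers": 0.35, "linear": [0, 0, 0], "angular": [0, 0, 0]},
    {"fingers": 0.45, "linear": [0, 0, 0], "angular": [0, 0, 0]},
    {"fingers": 0.7, "linear": [0, 0, 0], "angular": [0, 0, 0]},
    {"fingers": 0.8, "linear": [0, 0, -0.03], "angular": [0, 0, 0]},
    {"fingers": 0.8, "linear": [0, 0, -0.2], "angular": [0, 0, 0]}
  ]
}}

```text
time: 5.55
eef_pos: [0.6131, 0.1214, 0.0627]
orientation: [-2.211, -2.225, 0.008]
force: [0.4, -0.7, -1.1]
grip_width: 0.797
grip_force: 0.0
```

Call:
{"method": "apply_moves", "body": {
  "series": [
    {"fingers": 0.8, "linear": [0, 0, -0.2], "angular": [0, 0, 0]},
    {"fingers": 0.9, "linear": [0, 0, -0.4], "angular": [0, 0, 0]},
    {"fingers": 1, "linear": [0, -0.2, -0.5], "angular": [0, 0, 0]},
    {"fingers": 1, "linear": [-0.07, -0.45, -0.5], "angular": [0, 0, 0]},
    {"fingers": 1, "linear": [-0.15, -0.7, -0.5], "angular": [0, 0, 0]}
  ]
}}

```text
time: 6.05
eef_pos: [0.4778, 0.0919, 0.166]
orientation: [2.212, 2.229, 0.002]
force: [1.5, -1.0, 0.8]
grip_width: 1.0
grip_force: 0.0
```

```bash
python3 go.py .4446 .0912 .033
python3 - <<'E'
from plant import manip
from h import *
d=manip.get_image("wrist");cv2.imwrite("pics/w3.png",d["pixels"][...,::-1]);np.savez("w3.npz",**d);print(np.round(marks(d),4))
d=manip.get_image("top");np.savez("t3.npz",**d);print(np.round(marks(d),4))
cv2.imwrite("pics/t3.png",cv2.resize(d["pixels"][120:300,160:480,::-1],None,fx=2.5,fy=2.5))
E
```

```text
t 6.05 p [0.4778 0.0919 0.166 ] F [ 1.5 -1.   0.8] grip 1.0 0.0
lin [-0.002 -0.167  0.665]
ang [0.0006 0.     0.0024]
[[0.6029 0.0372 0.042 ]]
[[ 0.5887 -0.1324  0.0342]
 [ 0.5973 -0.0477  0.0342]
 [ 0.6059  0.0367  0.0334]]
```

View pics/t3.png

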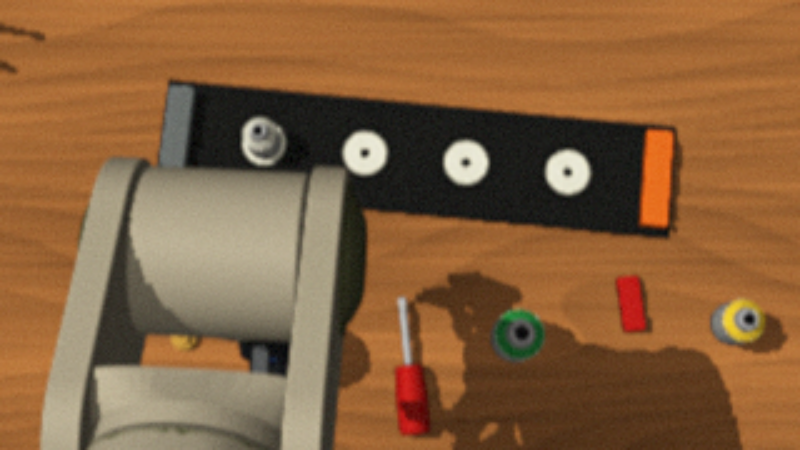

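View pics/w3.png

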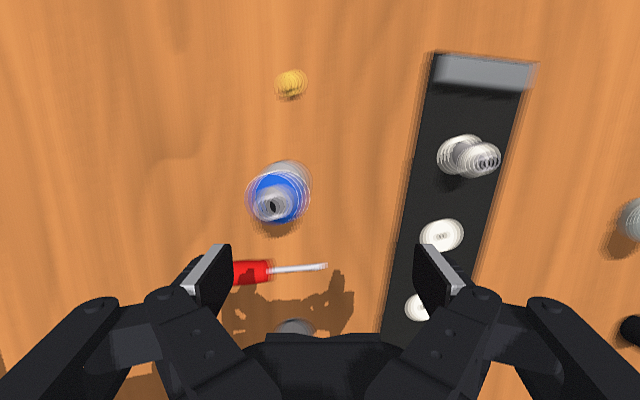

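White stands on mark_d (crop 262,133). The wrist view is motion-blurred, with blue at about (272,205).

Call:
{"method": "apply_moves", "body": {
  "series": [
    {"fingers": 1, "linear": [0, -0.1, 0], "angular": [0, 0, 0]},
    {"fingers": 1, "linear": [0, -0.15, 0.05], "angular": [0, 0, 0]},
    {"fingers": 1, "linear": [0, -0.15, 0.15], "angular": [0, 0, 0]},
    {"fingers": 1, "linear": [0, -0.15, 0.25], "angular": [0, 0, 0]},
    {"fingers": 1, "linear": [0, -0.15, 0.25], "angular": [0, 0, 0]}
  ]
}}

```text
time: 6.65
eef_pos: [0.4488, 0.0918, 0.114]
orientation: [-2.212, -2.227, 0.003]
force: [0.2, 0.0, 0.2]
grip_width: 1.004
grip_force: 0.0
```

Call:
{"method": "apply_moves", "body": {
  "series": [
    {"fingers": 1, "linear": [0, 0, 0], "angular": [0, 0, 0]},
    {"fingers": 1, "linear": [0, 0, 0], "angular": [0, 0, 0]}
  ]
}}

```text
time: 6.85
eef_pos: [0.4502, 0.0917, 0.1164]
orientation: [2.213, 2.228, 0.002]
force: [0.6, -0.4, 0.3]
grip_width: 1.004
grip_force: 0.0
```

```bash
python3 go.py .4446 .0912 .033
cat > lens.py <<'E'
import sys
from plant import manip
from h import *
# lens.py name x y : find lens spot of an object near (x,y) with the wrist camera
n,x,y=sys.argv[1],float(sys.argv[2]),float(sys.argv[3]);z=float(sys.argv[4]) if len(sys.argv)>4 else H[n]
d=manip.get_image("wrist");T=np.linalg.inv(d["world_from_camera"]);c=T@np.array([x,y,z,1])
u0,v0=d["fx"]*c[0]/c[2]+d["cx"],d["fy"]*c[1]/c[2]+d["cy"];k=.011*d["fx"]/c[2]
yy,xx=np.mgrid[:400,:640];w=np.clip(60-d["pixels"].max(2).astype(float),0,None);
for _ in range(5):
    m=w*(np.hypot(xx-u0,yy-v0)<k);u0,v0=(m*xx).sum()/m.sum(),(m*yy).sum()/m.sum();k=max(k*.8,.006*d["fx"]/c[2])
print("lens",round(u0),round(v0),np.round(ray(d,u0,v0,z),4),"marks",np.round(marks(d),4).tolist())
E
python3 lens.py blue .4446 .0912
```

```text
t 6.85 p [0.4502 0.0917 0.1164] F [ 0.6 -0.4  0.3] grip 1.004 0.0
lin [-0.002 -0.029  0.417]
ang [0.0006 0.     0.0022]Traceback (most recent call last):
  File "lens.py", line 11, in <module>
    print("lens",round(u0),round(v0),np.round(ray(d,u0,v0,z),4),"marks",np.round(marks(d),4).tolist())
                                                                                 ~~~~~^^^
  File "h.py", line 17, in marks
    p=ray(d,u,v,.004); D=np.array(ax)/d["fx"]*np.nanmean(d["depth"][int(v),int(u)])
                                                         ~~~~~~~~~~^^^^^^^^^^^^^^^
IndexError: index 634 is out of bounds for axis 0 with size 400
```

Call:
{"method": "apply_moves", "body": {
  "series": [
    {"fingers": 1, "linear": [0, -0.028, 0.06], "angular": [0, 0, 0]},
    {"fingers": 1, "linear": [0, -0.028, 0.18], "angular": [0, 0, 0]},
    {"fingers": 1, "linear": [0, -0.028, 0.3], "angular": [0, 0, 0]},
    {"fingers": 1, "linear": [0, -0.028, 0.39], "angular": [0, 0, 0]},
    {"fingers": 1, "linear": [0, -0.028, 0.415], "angular": [0, 0, 0]}
  ]
}}

```text
time: 7.4
eef_pos: [0.4434, 0.0917, 0.0315]
orientation: [-2.213, -2.228, 0.002]
force: [-0.6, 0.1, 0.9]
grip_width: 1.0
grip_force: 0.0
```

Call:
{"method": "apply_moves", "body": {
  "series": [
    {"fingers": 1, "linear": [0, 0, 0], "angular": [0, 0, 0]},
    {"fingers": 1, "linear": [0, 0, 0], "angular": [0, 0, 0]}
  ]
}}

```text
time: 7.6
eef_pos: [0.4445, 0.0917, 0.0333]
orientation: [2.213, 2.228, 0.002]
force: [1.0, 1.0, 1.0]
grip_width: 1.002
grip_force: 0.0
```

```bash
sed -i 's/        p=ray(d,u,v/        if not (0<=u<640 and 0<=v<400): continue\n        p=ray(d,u,v/' h.py; python3 go.py .4446 .0912 .033;python3 lens.py blue .4446 .0912
```

```text
t 7.6 p [0.4445 0.0917 0.0333] F [1. 1. 1.] grip 1.002 0.0
lin [-0.002  0.001  0.002]
ang [0.0006 0.     0.0022]
lens 324 332 [0.4444 0.0894] marks []
```

Call:
{"method": "apply_moves", "body": {
  "series": [
    {"fingers": 0.7, "linear": [0, 0, 0], "angular": [0, 0, 0]},
    {"fingers": 0.55, "linear": [0, 0, 0], "angular": [0, 0, 0]},
    {"fingers": 0.4, "linear": [0, 0, 0], "angular": [0, 0, 0]},
    {"fingers": 0.3, "linear": [0, 0, 0], "angular": [0, 0, 0]},
    {"fingers": 0.3, "linear": [0, 0, 0], "angular": [0, 0, 0]}
  ]
}}

```text
time: 8.15
eef_pos: [0.4442, 0.0917, 0.033]
orientation: [2.213, 2.228, 0.001]
force: [-0.8, -0.0, 7.1]
grip_width: 0.527
grip_force: 60.5
```

Call:
{"method": "apply_moves", "body": {
  "series": [
    {"fingers": 0.3, "linear": [0, 0, -0.05], "angular": [0, 0, 0]},
    {"fingers": 0.3, "linear": [0, 0, -0.15], "angular": [0, 0, 0]},
    {"fingers": 0.3, "linear": [0, 0, -0.28], "angular": [0, 0, 0]},
    {"fingers": 0.3, "linear": [0, 0, -0.4], "angular": [0, 0, 0]},
    {"fingers": 0.3, "linear": [0, 0, -0.45], "angular": [0, 0, 0]}
  ]
}}

```text
time: 8.65
eef_pos: [0.4444, 0.0917, 0.1245]
orientation: [2.212, 2.227, 0.003]
force: [-0.1, 0.3, -2.8]
grip_width: 0.522
grip_force: 61.8
```

```bash
python3 go.py .5887 -.1324 .12
```

```text
t 8.65 p [0.4444 0.0917 0.1245] F [-0.1  0.3 -2.8] grip 0.522 61.8
lin [-1.126  0.714  0.025]
ang [0.001  0.0001 0.0022]
```

Call:
{"method": "apply_moves", "body": {
  "series": [
    {"fingers": 0.3, "linear": [-0.06, 0.04, 0], "angular": [0, 0, 0]},
    {"fingers": 0.3, "linear": [-0.18, 0.12, 0], "angular": [0, 0, 0]},
    {"fingers": 0.3, "linear": [-0.34, 0.22, 0], "angular": [0, 0, 0]},
    {"fingers": 0.3, "linear": [-0.5, 0.32, 0], "angular": [0, 0, 0]},
    {"fingers": 0.3, "linear": [-0.66, 0.42, 0], "angular": [0, 0, 0]}
  ]
}}

```text
time: 9.15
eef_pos: [0.529, -0.0418, 0.1209]
orientation: [-2.213, -2.227, 0.002]
force: [0.2, -0.7, -1.6]
grip_width: 0.525
grip_force: 61.8
```

Call:
{"method": "apply_moves", "body": {
  "series": [
    {"fingers": 0.3, "linear": [-0.15, 0.1, 0], "angular": [0, 0, 0]},
    {"fingers": 0.3, "linear": [-0.3, 0.19, 0], "angular": [0, 0, 0]},
    {"fingers": 0.3, "linear": [-0.4, 0.26, 0], "angular": [0, 0, 0]},
    {"fingers": 0.3, "linear": [-0.46, 0.3, 0], "angular": [0, 0, 0]},
    {"fingers": 0.3, "linear": [-0.46, 0.3, 0], "angular": [0, 0, 0]}
  ]
}}

```text
time: 9.65
eef_pos: [0.5893, -0.1335, 0.1203]
orientation: [-2.215, -2.225, 0.002]
force: [-0.2, 0.3, -3.3]
grip_width: 0.524
grip_force: 61.9
```

Call:
{"method": "apply_moves", "body": {
  "series": [
    {"fingers": 0.3, "linear": [0, 0, 0], "angular": [0, 0, 0]},
    {"fingers": 0.3, "linear": [0, 0, 0], "angular": [0, 0, 0]}
  ]
}}

```text
time: 9.85
eef_pos: [0.5887, -0.1308, 0.1217]
orientation: [-2.212, -2.229, 0.001]
force: [-0.1, -0.2, -2.2]
grip_width: 0.521
grip_force: 61.9
```

```bash
python3 go.py .5887 -.1324 .037; python3 lens.py blue .5887 -.132 .168; python3 go.py
```

```text
t 9.85 p [ 0.5887 -0.1308  0.1217] F [-0.1 -0.2 -2.2] grip 0.521 61.9
lin [-0.008  0.     0.423]
ang [-0.0004 -0.0002  0.0023]
lens 323 332 [ 0.5883 -0.1315] marks [[0.597, -0.0463, 0.0377]]
t 9.9 p [ 0.5889 -0.1307  0.122 ] F [-0.8 -0.3 -3.1] grip 0.523 61.9
ang [-0.0002 -0.0001  0.0024]
```

Call:
{"method": "apply_moves", "body": {
  "series": [
    {"fingers": 0.3, "linear": [-0.003, 0, 0.08], "angular": [0, 0, 0]},
    {"fingers": 0.3, "linear": [-0.003, 0, 0.2], "angular": [0, 0, 0]},
    {"fingers": 0.3, "linear": [-0.003, 0, 0.31], "angular": [0, 0, 0]},
    {"fingers": 0.3, "linear": [-0.003, 0, 0.38], "angular": [0, 0, 0]},
    {"fingers": 0.3, "linear": [-0.003, 0, 0.41], "angular": [0, 0, 0]}
  ]
}}

```text
time: 10.4
eef_pos: [0.5888, -0.1313, 0.0392]
orientation: [-2.212, -2.228, 0.001]
force: [-0.1, 0.1, -2.4]
grip_width: 0.523
grip_force: 61.8
```

Call:
{"method": "apply_moves", "body": {
  "series": [
    {"fingers": 0.3, "linear": [0, 0, 0.005], "angular": [0, 0, 0]},
    {"fingers": 0.3, "linear": [0, 0, 0.01], "angular": [0, 0, 0]},
    {"fingers": 0.3, "linear": [0, 0, 0.012], "angular": [0, 0, 0]},
    {"fingers": 0.3, "linear": [0, 0, 0.012], "angular": [0, 0, 0]}
  ]
}}

```text
time: 10.8
eef_pos: [0.5896, -0.132, 0.0385]
orientation: [2.213, 2.228, 0.001]
force: [-0.0, -0.6, -1.8]
grip_width: 0.521
grip_force: 61.8
```

Call:
{"method": "apply_moves", "body": {
  "series": [
    {"fingers": 0.3, "linear": [0, -0.002, 0.004], "angular": [0, 0, 0]},
    {"fingers": 0.3, "linear": [0, -0.002, 0.007], "angular": [0, 0, 0]},
    {"fingers": 0.3, "linear": [0, -0.002, 0.007], "angular": [0, 0, 0]}
  ]
}}

```text
time: 11.1
eef_pos: [0.589, -0.132, 0.037]
orientation: [2.214, 2.229, 0.0]
force: [-1.1, 1.1, 3.1]
grip_width: 0.526
grip_force: 62.5
```

Call:
{"method": "apply_moves", "body": {
  "series": [
    {"fingers": 0.58, "linear": [0, 0, 0], "angular": [0, 0, 0]},
    {"fingers": 0.7, "linear": [0, 0, 0], "angular": [0, 0, 0]},
    {"fingers": 1, "linear": [0, 0, 0], "angular": [0, 0, 0]},
    {"fingers": 1, "linear": [0, 0, -0.03], "angular": [0, 0, 0]},
    {"fingers": 1, "linear": [0, 0, -0.2], "angular": [0, 0, 0]}
  ]
}}

```text
time: 11.6
eef_pos: [0.5872, -0.1313, 0.0741]
orientation: [-2.21, -2.224, 0.004]
force: [0.4, 0.0, -0.0]
grip_width: 1.001
grip_force: 0.0
```

Call:
{"method": "apply_moves", "body": {
  "series": [
    {"fingers": 1, "linear": [0, 0, -0.2], "angular": [0, 0, 0]},
    {"fingers": 1, "linear": [0, 0, -0.35], "angular": [0, 0, 0]},
    {"fingers": 1, "linear": [0.05, -0.2, -0.4], "angular": [0, 0, 0]},
    {"fingers": 1, "linear": [0.15, -0.45, -0.4], "angular": [0, 0, 0]},
    {"fingers": 1, "linear": [0.23, -0.68, -0.4], "angular": [0, 0, 0]}
  ]
}}

```text
time: 12.1
eef_pos: [0.4534, -0.087, 0.157]
orientation: [2.213, 2.228, 0.001]
force: [0.8, 0.4, 0.3]
grip_width: 1.0
grip_force: 0.0
```

Call:
{"method": "apply_moves", "body": {
  "series": [
    {"fingers": 1, "linear": [0, 0, 0], "angular": [0, 0, 0]},
    {"fingers": 1, "linear": [0, 0, 0.1], "angular": [0, 0, 0]},
    {"fingers": 1, "linear": [0, 0, 0.15], "angular": [0, 0, 0]},
    {"fingers": 1, "linear": [0, 0, 0.15], "angular": [0, 0, 0]},
    {"fingers": 1, "linear": [0, 0, 0.15], "angular": [0, 0, 0]}
  ]
}}

```text
time: 12.6
eef_pos: [0.4555, -0.0879, 0.1268]
orientation: [2.214, 2.229, 0.0]
force: [-0.3, -0.5, -0.5]
grip_width: 1.001
grip_force: 0.0
```

```bash
python3 go.py .4515 -.0857 .03; python3 lens.py green .4515 -.0857
```

```text
t 12.6 p [ 0.4555 -0.0879  0.1268] F [-0.3 -0.5 -0.5] grip 1.001 0.0
lin [ 0.011 -0.02   0.484]
ang [0.     0.     0.0021]
lens 317 215 [ 0.4512 -0.0853] marks [[0.5978, -0.0465, 0.0383], [0.6065, 0.0386, 0.0413]]
```

Call:
{"method": "apply_moves", "body": {
  "series": [
    {"fingers": 1, "linear": [0.011, -0.02, 0.06], "angular": [0, 0, 0]},
    {"fingers": 1, "linear": [0.011, -0.02, 0.18], "angular": [0, 0, 0]},
    {"fingers": 1, "linear": [0.011, -0.02, 0.32], "angular": [0, 0, 0]},
    {"fingers": 1, "linear": [0.011, -0.02, 0.44], "angular": [0, 0, 0]},
    {"fingers": 1, "linear": [0.011, -0.02, 0.48], "angular": [0, 0, 0]}
  ]
}}

```text
time: 13.15
eef_pos: [0.4506, -0.0853, 0.0292]
orientation: [-2.212, -2.227, 0.001]
force: [0.7, 0.3, 0.7]
grip_width: 1.0
grip_force: 0.0
```

Call:
{"method": "apply_moves", "body": {
  "series": [
    {"fingers": 0.9, "linear": [0, 0, 0], "angular": [0, 0, 0]},
    {"fingers": 0.7, "linear": [0, 0, 0], "angular": [0, 0, 0]},
    {"fingers": 0.5, "linear": [0, 0, 0], "angular": [0, 0, 0]},
    {"fingers": 0.3, "linear": [0, 0, 0], "angular": [0, 0, 0]},
    {"fingers": 0.2, "linear": [0, 0, 0], "angular": [0, 0, 0]}
  ]
}}

```text
time: 13.65
eef_pos: [0.4517, -0.0857, 0.0318]
orientation: [2.212, 2.228, 0.001]
force: [-1.1, 0.2, 8.2]
grip_width: 0.453
grip_force: 59.6
```

Call:
{"method": "apply_moves", "body": {
  "series": [
    {"fingers": 0.2, "linear": [0, 0, 0], "angular": [0, 0, 0]},
    {"fingers": 0.2, "linear": [0, 0, 0], "angular": [0, 0, 0]}
  ]
}}

```text
time: 13.85
eef_pos: [0.4517, -0.0857, 0.0317]
orientation: [2.212, 2.228, 0.001]
force: [-0.5, 0.2, 8.1]
grip_width: 0.452
grip_force: 59.6
```

```bash
python3 go.py .597 -.047 .12
```

```text
t 13.85 p [ 0.4517 -0.0857  0.0317] F [-0.5  0.2  8.1] grip 0.452 59.6
lin [ 0.188  0.729 -0.44 ]
ang [0.0007 0.0003 0.0022]
```

Call:
{"method": "apply_moves", "body": {
  "series": [
    {"fingers": 0.2, "linear": [0, 0, -0.06], "angular": [0, 0, 0]},
    {"fingers": 0.2, "linear": [0.02, 0, -0.18], "angular": [0, 0, 0]},
    {"fingers": 0.2, "linear": [0.06, 0, -0.32], "angular": [0, 0, 0]},
    {"fingers": 0.2, "linear": [0.12, 0.06, -0.42], "angular": [0, 0, 0]},
    {"fingers": 0.2, "linear": [0.19, 0.2, -0.45], "angular": [0, 0, 0]}
  ]
}}

```text
time: 14.35
eef_pos: [0.491, -0.0471, 0.1237]
orientation: [2.213, 2.226, 0.002]
force: [1.2, -0.5, -3.6]
grip_width: 0.451
grip_force: 60.9
```

Call:
{"method": "apply_moves", "body": {
  "series": [
    {"fingers": 0.2, "linear": [0, 0.16, 0], "angular": [0, 0, 0]},
    {"fingers": 0.2, "linear": [0, 0.32, 0], "angular": [0, 0, 0]},
    {"fingers": 0.2, "linear": [0, 0.45, 0], "angular": [0, 0, 0]},
    {"fingers": 0.2, "linear": [0, 0.53, 0], "angular": [0, 0, 0]},
    {"fingers": 0.2, "linear": [0, 0.53, 0], "angular": [0, 0, 0]}
  ]
}}

```text
time: 14.85
eef_pos: [0.5977, -0.0464, 0.1209]
orientation: [2.213, 2.229, 0.001]
force: [0.7, -0.3, -2.5]
grip_width: 0.453
grip_force: 61.1
```

Call:
{"method": "apply_moves", "body": {
  "series": [
    {"fingers": 0.2, "linear": [0, 0, 0], "angular": [0, 0, 0]},
    {"fingers": 0.2, "linear": [0, 0, 0], "angular": [0, 0, 0]}
  ]
}}

```text
time: 15.05
eef_pos: [0.5959, -0.0465, 0.1208]
orientation: [-2.214, -2.228, 0.001]
force: [-0.4, -0.5, -3.2]
grip_width: 0.452
grip_force: 61.1
```

```bash
python3 go.py .597 -.047 .0357; python3 lens.py green .597 -.047 .157; python3 go.py
```

```text
t 15.05 p [ 0.5959 -0.0465  0.1208] F [-0.4 -0.5 -3.2] grip 0.452 61.1
lin [-0.003  0.006  0.426]
ang [-0.0002 -0.      0.0021]
lens 323 310 [ 0.5953 -0.0466] marks [[0.5971, -0.0433, 0.0376], [0.6056, 0.0383, 0.0375]]
t 15.1 p [ 0.596  -0.0465  0.1209] F [ 0.5  1.1 -2.8] grip 0.453 61.1
ang [-0.0001 -0.      0.0021]
```

Call:
{"method": "apply_moves", "body": {
  "series": [
    {"fingers": 0.2, "linear": [-0.002, 0.006, 0.08], "angular": [0, 0, 0]},
    {"fingers": 0.2, "linear": [-0.002, 0.006, 0.2], "angular": [0, 0, 0]},
    {"fingers": 0.2, "linear": [-0.002, 0.006, 0.31], "angular": [0, 0, 0]},
    {"fingers": 0.2, "linear": [-0.002, 0.006, 0.38], "angular": [0, 0, 0]},
    {"fingers": 0.2, "linear": [-0.002, 0.006, 0.41], "angular": [0, 0, 0]}
  ]
}}

```text
time: 15.6
eef_pos: [0.5972, -0.0468, 0.0375]
orientation: [-2.213, -2.228, 0.001]
force: [0.6, -0.6, -2.3]
grip_width: 0.453
grip_force: 61.1
```

Call:
{"method": "apply_moves", "body": {
  "series": [
    {"fingers": 0.2, "linear": [0, 0, 0.005], "angular": [0, 0, 0]},
    {"fingers": 0.2, "linear": [0, 0, 0.01], "angular": [0, 0, 0]},
    {"fingers": 0.2, "linear": [0, 0, 0.014], "angular": [0, 0, 0]},
    {"fingers": 0.2, "linear": [0, 0, 0.014], "angular": [0, 0, 0]},
    {"fingers": 0.2, "linear": [0, 0, 0.014], "angular": [0, 0, 0]}
  ]
}}

```text
time: 16.1
eef_pos: [0.5981, -0.0469, 0.0361]
orientation: [2.214, 2.229, 0.001]
force: [0.1, 0.4, -2.7]
grip_width: 0.453
grip_force: 61.1
```

Call:
{"method": "apply_moves", "body": {
  "series": [
    {"fingers": 0.2, "linear": [0, -0.003, 0.004], "angular": [0, 0, 0]},
    {"fingers": 0.2, "linear": [0, -0.003, 0.007], "angular": [0, 0, 0]},
    {"fingers": 0.2, "linear": [0, -0.003, 0.007], "angular": [0, 0, 0]}
  ]
}}

```text
time: 16.4
eef_pos: [0.598, -0.0469, 0.0358]
orientation: [2.213, 2.228, 0.002]
force: [-2.1, 1.3, 8.1]
grip_width: 0.452
grip_force: 62.1
```

Call:
{"method": "apply_moves", "body": {
  "series": [
    {"fingers": 0.5, "linear": [0, 0, 0], "angular": [0, 0, 0]},
    {"fingers": 0.6, "linear": [0, 0, 0], "angular": [0, 0, 0]},
    {"fingers": 0.9, "linear": [0, 0, 0], "angular": [0, 0, 0]},
    {"fingers": 0.9, "linear": [0, 0, -0.03], "angular": [0, 0, 0]},
    {"fingers": 1, "linear": [0, 0, -0.2], "angular": [0, 0, 0]}
  ]
}}

```text
time: 16.9
eef_pos: [0.5955, -0.0465, 0.0719]
orientation: [-2.21, -2.225, 0.005]
force: [0.6, -0.5, 1.8]
grip_width: 0.996
grip_force: 0.0
```

Call:
{"method": "apply_moves", "body": {
  "series": [
    {"fingers": 1, "linear": [0, 0, -0.2], "angular": [0, 0, 0]},
    {"fingers": 1, "linear": [0, 0, -0.35], "angular": [0, 0, 0]},
    {"fingers": 1, "linear": [0, -0.2, -0.4], "angular": [0, 0, 0]},
    {"fingers": 1, "linear": [-0.15, -0.45, -0.4], "angular": [0, 0, 0]},
    {"fingers": 1, "linear": [-0.35, -0.68, -0.4], "angular": [0, 0, 0]}
  ]
}}

```text
time: 17.4
eef_pos: [0.4749, -0.1051, 0.1549]
orientation: [2.211, 2.231, 0.0]
force: [1.2, -0.9, -0.1]
grip_width: 0.997
grip_force: 0.0
```

Call:
{"method": "apply_moves", "body": {
  "series": [
    {"fingers": 1, "linear": [-0.24, 0, 0], "angular": [0, 0, 0]},
    {"fingers": 1, "linear": [-0.48, 0, 0.1], "angular": [0, 0, 0]},
    {"fingers": 1, "linear": [-0.72, 0, 0.2], "angular": [0, 0, 0]},
    {"fingers": 1, "linear": [-0.72, 0, 0.2], "angular": [0, 0, 0]},
    {"fingers": 1, "linear": [-0.72, 0, 0.2], "angular": [0, 0, 0]}
  ]
}}

```text
time: 17.9
eef_pos: [0.477, -0.2501, 0.114]
orientation: [-2.215, -2.226, -0.0]
force: [0.3, 1.1, -0.4]
grip_width: 1.0
grip_force: 0.0
```

```bash
python3 go.py .4622 -.2618 .025; python3 lens.py yellow .4622 -.2618
```

```text
t 17.9 p [ 0.477  -0.2501  0.114 ] F [ 0.3  1.1 -0.4] grip 1.0 0.0
lin [-0.058 -0.074  0.445]
ang [-0.0002 -0.0002  0.0016]
lens 300 236 [ 0.4616 -0.2617] marks []
```

Call:
{"method": "apply_moves", "body": {
  "series": [
    {"fingers": 1, "linear": [-0.058, -0.074, 0], "angular": [0, 0, 0]},
    {"fingers": 1, "linear": [-0.058, -0.074, 0.08], "angular": [0, 0, 0]},
    {"fingers": 1, "linear": [-0.058, -0.074, 0.14], "angular": [0, 0, 0]},
    {"fingers": 1, "linear": [-0.058, -0.074, 0.14], "angular": [0, 0, 0]},
    {"fingers": 1, "linear": [-0.058, -0.074, 0.14], "angular": [0, 0, 0]}
  ]
}}

```text
time: 18.45
eef_pos: [0.4631, -0.2605, 0.0867]
orientation: [2.213, 2.23, 0.0]
force: [0.4, 0.1, 1.2]
grip_width: 1.004
grip_force: 0.0
```

```bash
python3 go.py .4622 -.2618 .025; python3 lens.py yellow .4622 -.2618
```

```text
t 18.45 p [ 0.4631 -0.2605  0.0867] F [0.4 0.1 1.2] grip 1.004 0.0
lin [-0.006 -0.005  0.308]
ang [0.     0.     0.0025]
lens 321 239 [ 0.4616 -0.2618] marks []
```

Call:
{"method": "apply_moves", "body": {
  "series": [
    {"fingers": 0.9, "linear": [-0.006, -0.005, 0.06], "angular": [0, 0, 0]},
    {"fingers": 0.9, "linear": [-0.006, -0.005, 0.16], "angular": [0, 0, 0]},
    {"fingers": 0.9, "linear": [-0.006, -0.005, 0.25], "angular": [0, 0, 0]},
    {"fingers": 0.9, "linear": [-0.006, -0.005, 0.305], "angular": [0, 0, 0]},
    {"fingers": 0.9, "linear": [-0.006, -0.005, 0.305], "angular": [0, 0, 0]}
  ]
}}

```text
time: 19.0
eef_pos: [0.4611, -0.2619, 0.0239]
orientation: [-2.212, -2.227, 0.0]
force: [-0.6, 0.8, 0.6]
grip_width: 0.9
grip_force: 0.0
```

Call:
{"method": "apply_moves", "body": {
  "series": [
    {"fingers": 0.8, "linear": [0, 0, 0], "angular": [0, 0, 0]},
    {"fingers": 0.6, "linear": [0, 0, 0], "angular": [0, 0, 0]},
    {"fingers": 0.4, "linear": [0, 0, 0], "angular": [0, 0, 0]},
    {"fingers": 0.2, "linear": [0, 0, 0], "angular": [0, 0, 0]},
    {"fingers": 0.15, "linear": [0, 0, 0], "angular": [0, 0, 0]}
  ]
}}

```text
time: 19.5
eef_pos: [0.4621, -0.2626, 0.0262]
orientation: [2.213, 2.228, 0.0]
force: [-0.4, 1.0, 5.4]
grip_width: 0.379
grip_force: 59.3
```

Call:
{"method": "apply_moves", "body": {
  "series": [
    {"fingers": 0.15, "linear": [0, 0, 0], "angular": [0, 0, 0]},
    {"fingers": 0.15, "linear": [0, 0, 0], "angular": [0, 0, 0]}
  ]
}}

```text
time: 19.7
eef_pos: [0.4621, -0.2627, 0.0262]
orientation: [2.213, 2.228, 0.0]
force: [-0.4, 1.2, 5.6]
grip_width: 0.382
grip_force: 59.3
```

```bash
python3 go.py .606 .0373 .15
```

```text
t 19.7 p [ 0.4621 -0.2627  0.0262] F [-0.4  1.2  5.6] grip 0.382 59.3
lin [ 1.494  0.73  -0.62 ]
ang [0.0004 0.0003 0.0022]
```

Call:
{"method": "apply_moves", "body": {
  "series": [
    {"fingers": 0.15, "linear": [0, 0, -0.06], "angular": [0, 0, 0]},
    {"fingers": 0.15, "linear": [0, 0, -0.18], "angular": [0, 0, 0]},
    {"fingers": 0.15, "linear": [0.05, 0, -0.32], "angular": [0, 0, 0]},
    {"fingers": 0.15, "linear": [0.15, 0, -0.45], "angular": [0, 0, 0]},
    {"fingers": 0.15, "linear": [0.29, 0, -0.5], "angular": [0, 0, 0]}
  ]
}}

```text
time: 20.2
eef_pos: [0.462, -0.2049, 0.1283]
orientation: [2.212, 2.224, 0.001]
force: [0.0, -0.5, -2.6]
grip_width: 0.377
grip_force: 59.7
```

Call:
{"method": "apply_moves", "body": {
  "series": [
    {"fingers": 0.15, "linear": [0.15, 0, 0], "angular": [0, 0, 0]},
    {"fingers": 0.15, "linear": [0.31, 0, 0], "angular": [0, 0, 0]},
    {"fingers": 0.15, "linear": [0.47, 0, 0], "angular": [0, 0, 0]},
    {"fingers": 0.15, "linear": [0.63, 0.02, 0], "angular": [0, 0, 0]},
    {"fingers": 0.15, "linear": [0.79, 0.06, 0], "angular": [0, 0, 0]}
  ]
}}

```text
time: 20.7
eef_pos: [0.4719, -0.045, 0.126]
orientation: [2.214, 2.228, 0.0]
force: [0.4, -0.4, -0.7]
grip_width: 0.381
grip_force: 59.7
```

Call:
{"method": "apply_moves", "body": {
  "series": [
    {"fingers": 0.15, "linear": [0.15, 0.07, 0], "angular": [0, 0, 0]},
    {"fingers": 0.15, "linear": [0.28, 0.19, 0], "angular": [0, 0, 0]},
    {"fingers": 0.15, "linear": [0.37, 0.32, 0], "angular": [0, 0, 0]},
    {"fingers": 0.15, "linear": [0.41, 0.45, 0], "angular": [0, 0, 0]},
    {"fingers": 0.15, "linear": [0.41, 0.52, 0], "angular": [0, 0, 0]}
  ]
}}

```text
time: 21.2
eef_pos: [0.577, 0.0377, 0.1259]
orientation: [2.212, 2.23, 0.001]
force: [-0.4, -0.3, -0.9]
grip_width: 0.378
grip_force: 60.0
```

```bash
python3 go.py .606 .0373 .12
```

```text
t 21.2 p [0.577  0.0377 0.1259] F [-0.4 -0.3 -0.9] grip 0.378 60.0
lin [-0.003  0.145  0.03 ]
ang [ 0.0003 -0.      0.0027]
```

Call:
{"method": "apply_moves", "body": {
  "series": [
    {"fingers": 0.15, "linear": [0, 0.1, 0], "angular": [0, 0, 0]},
    {"fingers": 0.15, "linear": [0, 0.145, 0], "angular": [0, 0, 0]},
    {"fingers": 0.15, "linear": [0, 0.145, 0], "angular": [0, 0, 0]},
    {"fingers": 0.15, "linear": [0, 0.145, 0], "angular": [0, 0, 0]}
  ]
}}

```text
time: 21.6
eef_pos: [0.6042, 0.0367, 0.1255]
orientation: [-2.213, -2.229, 0.001]
force: [-0.2, -0.5, -1.6]
grip_width: 0.379
grip_force: 60.0
```

```bash
python3 go.py .606 .0373 .0302; python3 lens.py yellow .606 .0373 .158;python3 go.py
```

```text
t 21.6 p [0.6042 0.0367 0.1255] F [-0.2 -0.5 -1.6] grip 0.379 60.0
lin [0.003 0.009 0.476]
ang [-0.0002 -0.      0.0022]
lens 336 310 [0.6087 0.034 ] marks [[0.6056, 0.0382, 0.0354], [0.615, 0.1235, 0.0295]]
t 21.65 p [0.6041 0.0367 0.1255] F [ 0.4 -0.3 -2.3] grip 0.382 60.0
ang [-0.0002 -0.      0.0022]
```

Run:
```python
from plant import manip
import cv2
d=manip.get_image("wrist");cv2.imwrite("pics/w4.png",cv2.resize(d["pixels"][100:400,120:520,::-1],None,fx=2,fy=2))
```

```text
(no output)
```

View pics/w4.png

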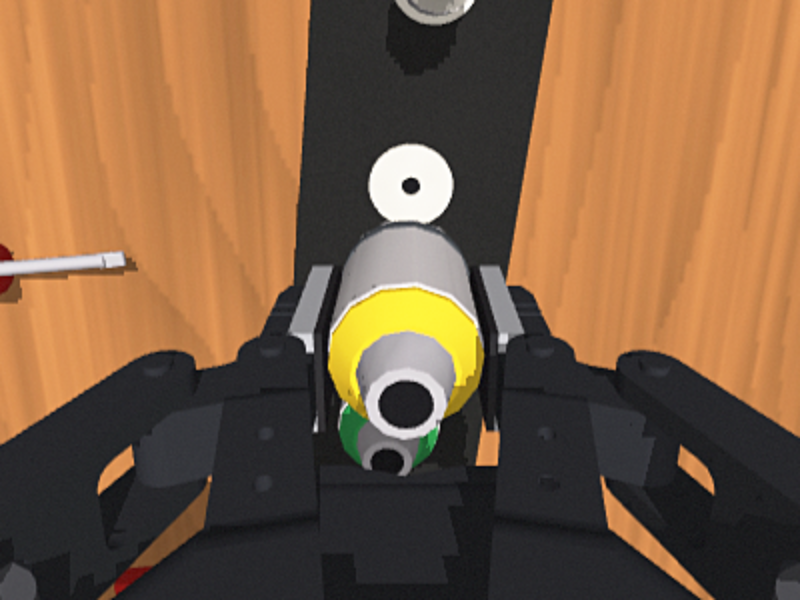

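Yellow is held upright, lens at (322,301) full-frame and centred between the pads; the earlier reading was disturbed by dark surroundings. Mark_c's dot at (325,192) is clear.

Call:
{"method": "apply_moves", "body": {
  "series": [
    {"fingers": 0.15, "linear": [0, 0.008, 0.08], "angular": [0, 0, 0]},
    {"fingers": 0.15, "linear": [0, 0.008, 0.21], "angular": [0, 0, 0]},
    {"fingers": 0.15, "linear": [0, 0.008, 0.34], "angular": [0, 0, 0]},
    {"fingers": 0.15, "linear": [0, 0.008, 0.43], "angular": [0, 0, 0]},
    {"fingers": 0.15, "linear": [0, 0.008, 0.46], "angular": [0, 0, 0]}
  ]
}}

```text
time: 22.2
eef_pos: [0.605, 0.0367, 0.0317]
orientation: [-2.212, -2.227, 0.003]
force: [-0.1, -0.0, -1.5]
grip_width: 0.382
grip_force: 60.0
```

Call:
{"method": "apply_moves", "body": {
  "series": [
    {"fingers": 0.15, "linear": [0, 0, 0.005], "angular": [0, 0, 0]},
    {"fingers": 0.15, "linear": [0, 0, 0.01], "angular": [0, 0, 0]},
    {"fingers": 0.15, "linear": [0, 0, 0.014], "angular": [0, 0, 0]},
    {"fingers": 0.15, "linear": [0, 0, 0.014], "angular": [0, 0, 0]},
    {"fingers": 0.15, "linear": [0, 0, 0.014], "angular": [0, 0, 0]}
  ]
}}

```text
time: 22.7
eef_pos: [0.6065, 0.0366, 0.031]
orientation: [2.214, 2.229, 0.001]
force: [0.2, -0.2, -1.8]
grip_width: 0.378
grip_force: 60.0
```

Call:
{"method": "apply_moves", "body": {
  "series": [
    {"fingers": 0.15, "linear": [0.002, -0.002, 0.004], "angular": [0, 0, 0]},
    {"fingers": 0.15, "linear": [0.002, -0.002, 0.008], "angular": [0, 0, 0]},
    {"fingers": 0.15, "linear": [0.002, -0.002, 0.008], "angular": [0, 0, 0]}
  ]
}}

```text
time: 23.0
eef_pos: [0.6062, 0.0369, 0.0302]
orientation: [2.213, 2.228, 0.001]
force: [-3.5, -0.1, 7.7]
grip_width: 0.383
grip_force: 61.0
```

Contact; release, rise and back away clear of the top view.

Call:
{"method": "apply_moves", "body": {
  "series": [
    {"fingers": 0.42, "linear": [0, 0, 0], "angular": [0, 0, 0]},
    {"fingers": 0.52, "linear": [0, 0, 0], "angular": [0, 0, 0]},
    {"fingers": 0.85, "linear": [0, 0, 0], "angular": [0, 0, 0]},
    {"fingers": 0.9, "linear": [0, 0, -0.03], "angular": [0, 0, 0]},
    {"fingers": 0.9, "linear": [0, 0, -0.2], "angular": [0, 0, 0]}
  ]
}}

```text
time: 23.5
eef_pos: [0.604, 0.0372, 0.0664]
orientation: [-2.21, -2.225, 0.007]
force: [0.6, -0.2, -0.9]
grip_width: 0.899
grip_force: 0.0
```

Call:
{"method": "apply_moves", "body": {
  "series": [
    {"fingers": 1, "linear": [0, 0, -0.25], "angular": [0, 0, 0]},
    {"fingers": 1, "linear": [0, 0, -0.5], "angular": [0, 0, 0]},
    {"fingers": 1, "linear": [0, -0.25, -0.7], "angular": [0, 0, 0]},
    {"fingers": 1, "linear": [0, -0.5, -0.7], "angular": [0, 0, 0]},
    {"fingers": 1, "linear": [0, -0.75, -0.7], "angular": [0, 0, 0]}
  ]
}}

```text
time: 24.0
eef_pos: [0.4661, 0.0361, 0.21]
orientation: [2.212, 2.227, 0.003]
force: [-0.0, -0.3, 0.9]
grip_width: 1.001
grip_force: 0.0
```

Call:
{"method": "apply_moves", "body": {
  "series": [
    {"fingers": 1, "linear": [0, -0.25, 0], "angular": [0, 0, 0]},
    {"fingers": 1, "linear": [0, -0.5, 0], "angular": [0, 0, 0]},
    {"fingers": 1, "linear": [0, -0.6, 0], "angular": [0, 0, 0]},
    {"fingers": 1, "linear": [0, -0.6, 0], "angular": [0, 0, 0]},
    {"fingers": 1, "linear": [0, -0.6, 0], "angular": [0, 0, 0]}
  ]
}}

```text
time: 24.5
eef_pos: [0.3479, 0.0351, 0.2092]
orientation: [2.213, 2.228, 0.002]
force: [0.2, 0.4, 0.3]
grip_width: 1.0
grip_force: 0.0
```

```bash
python3 go.py
python3 - <<'E'
from plant import manip
from h import *
d=manip.get_image("top");np.savez("t5.npz",**d)
cv2.imwrite("pics/t5.png",cv2.resize(d["pixels"][130:230,210:440,::-1],None,fx=3.4,fy=3.4,interpolation=cv2.INTER_CUBIC))
s=manip.get_image("side");cv2.imwrite("pics/s5.png",s["pixels"][...,::-1])
for n,p in dict(white=(.6147,.1216),yellow=(.606,.037),green=(.5972,-.0474),blue=(.5887,-.132)).items():
    T=np.linalg.inv(d["world_from_camera"])
    c=T@np.array([*p,H[n],1]);print(n,"expected lens",d["fx"]*c[0]/c[2]+d["cx"],d["fy"]*c[1]/c[2]+d["cy"])
    u,v=round(d["fx"]*c[0]/c[2]+d["cx"]),round(d["fy"]*c[1]/c[2]+d["cy"]);k=3
    g=d["pixels"][v-k:v+k+1,u-k:u+k+1].max(2).astype(float);w=np.clip(80-g,0,None);yy,xx=np.mgrid[-k:k+1,-k:k+1]
    uu,vv=u+(w*xx).sum()/w.sum(),v+(w*yy).sum()/w.sum();print(n,round(uu,1),round(vv,1),"err mm",np.round((ray(d,uu,vv,H[n])-p)*1e3,1))
E
```

```text
t 24.5 p [0.3479 0.0351 0.2092] F [0.2 0.4 0.3] grip 1.0 0.0
ang [0.0006 0.0001 0.0021]
white expected lens 262.48498684854417 172.13432956420948
white 262.6 171.7 err mm [ 0.9 -0.1]
yellow expected lens 304.33571509690427 175.0531995575396
yellow 304.1 174.6 err mm [0.9 0.5]
green expected lens 347.14658230942314 178.09656819448057
green 347.1 177.4 err mm [1.3 0.1]
blue expected lens 391.1578144577959 181.06587100681358
blue 391.6 180.7 err mm [ 0.7 -0.9]
```

View pics/t5.png

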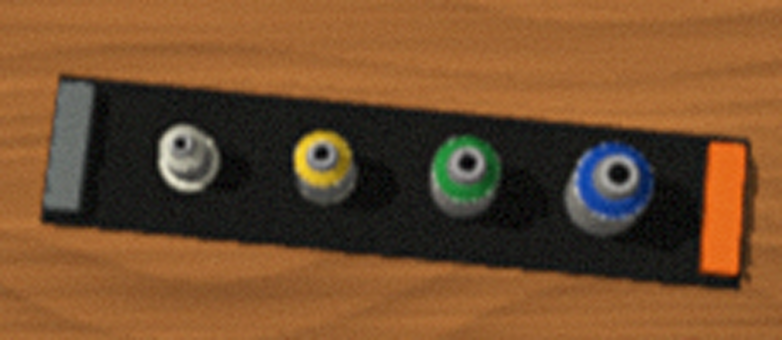

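View pics/s5.png

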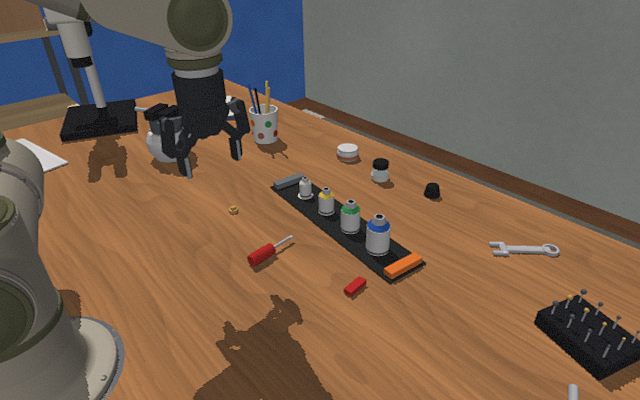

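All four stand upright on their marks within about 1 mm, blue next to orange, then green, yellow and white. The gripper is clear of everything.

```bash
python3 -c "
from plant import manip
print(manip.finish_job())"
```

```text
the job is handed in; nothing more can be done
None
```

The four objectives stand upright and free on their marks (blue next to the orange block, then green, yellow and white), each within about 1.5 mm of centre in the last top view; the job was handed in at about 25 s of the 104 s allowed, and no verdict came back.

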